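Set a cover plate into the square corner of its nest

ROBOT

A 6-joint arm with a two-finger parallel gripper is mounted at the origin on a cart in front of the work surface, level with it; the furniture and walls round the work are solid. World frame = base frame: x ahead of the robot, y to its left, z up, the work surface at z = 0. Lengths are in m, angles in degrees, forces in N, time in s.
With the tool pointing down it reaches from about 0.375 to 0.75 m from the base axis. Payload 9 kg.
Tool frame: the origin (TCP) lies where the fingers leave the gripper's body, on its centre line; the fingertips stand 73 mm ahead of it and the grasp point (between the pads) lies 54 mm ahead of it (robot.tip_reach is the distance from the TCP to the fingertips, in m); z points along the fingers, y is the direction in which the jaws open and shut (so a half turn about z gives the same grasp; the last joint's range is limited). The gripper opens to 85 mm and grips with 20 to 120 N. Pads are 22 mm wide; open, the fingers measure 114 mm over their backs; the gripper's body (76 mm by 85 mm) begins 54 mm behind the grasp point. The pads swing forward as they close: fully open they stand 13 mm farther back than shut.
Start: joints at [58.402, 5.964, 5.575, 89.605, 0, 77.527], TCP at [0.197, 0.567, 0.304] pointing down, gripper open.
Joint ranges: [-171.21, 171.21], [-48.23, 106.86], [-62.78, 66.21], [-105.2, 120.99], [-86.42, 89.51], [-180, 180]. Speed limits (degrees/s): [127.2, 127.2, 147.25, 180, 180, 180].

INTERFACE

Orientations are given as [roll, pitch, yaw] about the fixed x, y, z axes, in that order (R = Rz(yaw) Ry(pitch) Rx(roll)).
In Python, from plant import robot gives the robot as it stands. Calls block until the motion is done:
- robot.move_pose(position, orientation): joint-space move of the TCP to a pose.
- robot.line_to(position, vel=0.15, rotation=None, guard=None): straight line of the TCP; rotation=None keeps the orientation; vel is the mean speed in m/s. With guard (N) it stops when the force on the tool has changed by that much, and returns True; else False.
- robot.goto_joints(angles): joint-space move.
- robot.set_gripper(opening): finger opening in m; the grip force is fixed at half the most; returns when the fingers have stopped.
- robot.pause(seconds).
- robot.ik(position, orientation): joint angles nearest the present ones, or None.
- robot.observe(): the state.
- robot.grab_frame(name): name is "side" or "top"; returns the picture (400x640x3 uint8, blue, green, red); there is no depth.
- robot.get_calibration(name): a dict with "vertical_fov" (degrees; the focal length in pixels is half the picture's height over the tangent of half this angle, whatever the lens; pixels are square), "cx", "cy" (the principal point, pixels), "rvec" (rotation vector, rad) and "tvec" (3), from world to camera coordinates, as OpenCV has them. Camera axes: x right, y down, z forward; pixel columns grow to the right and rows downward; lengths in m; the calibration is good to about 2 mm. A picture is of the moment at which its call begins. get_calibration takes no time and is no camera call.
A pose or a line that the arm cannot do raises robot.IKError and nothing moves.
- robot.job_done(): hands the job in, once; it reports no verdict.
The state is a dict: "time": time; "q": joint angles; "qvel": joint speeds; "joint_torque": joint torques, N m; "tool_pos": TCP position; "tcp_rot": TCP orientation; "ft_force": force on the tool from outside, world axes, zero at the start; "torque": the same for the moment, N m; "gripper_width": finger opening in m.
Only numpy, scipy, OpenCV 4.12 (cv2) and the standard library are available. Lean on these libraries where they do the work, as an engineer would, in place of code of your own. Each camera call takes 0.05 s, during which the arm holds its last target. There are 200 camera calls.

TASK

Take the pusher from its stand and, touching the plate with its nylon tip only, gently push the loose cover plate square against the long rail and press it there lightly for a moment, then slide it along the rail until it touches the cross stop and press it there lightly for a moment. Leave the plate lying flat and snug against both rail and stop, put the pusher back in its stand, and do not disturb the other things on the bench.

Things in the scene. Friction and masses are not known exactly. Their poses are not given: they have to be found in the camera images.
- nest: The nest: a fixed dark steel base plate 170 x 200 x 12 mm (x, y, z) lying on the bench. Origin at the centre of its underside; x points across the plate towards the long rail (away from the robot), y along the rail towards the cross stop, z up. The plate slides on its top, 12 mm above the origin. The cross stop: a fixed bright steel block, 64 mm (x) by 20 mm (y), 14 mm high, black slot and clamp screw, 1.5 to 65.5 mm in -x of the rail's face. Other two sides open.
- rail: The long rail: a bright steel bar fixed on the nest, 14 mm wide (x), 190 mm long (y), 14 mm high. Origin in the middle of its working face (towards -x) at the level of the base plate's top, 55 mm in x from the nest's origin; axes as the nest's. The cross stop (stop_c0) is clamped square to it, its face 45 to 75 mm in +y of this origin, new each time and not measured: find it by feel or sight.
- plate: Loose cover plate: bare ground aluminium, 60 x 80 x 10 mm (x, y, z), 0.1 to 0.2 kg, four screw holes, dark round centre. Starts flat on the nest, skewed up to 0.3 rad, 10 to 50 mm short of the rail, 15 to 85 mm of the stop. Origin at the centre of its underside; x to its rail edge, y to its stop edge. Slick: friction 0.2 to 0.3, slides under 1 N. Its edges bruise above 14 N.
- plate_corner (a point): The plate's own corner, at its underside (30 mm in x, 40 mm in y from the plate's origin), that goes into the square corner; axes as the plate's. When home it lies where the rail's and the stop's faces meet.
- pusher: The pusher: a hand tool 84 mm long standing upright in its stand, 0.09 kg. Origin at the centre of its flat lower end. A round shank with a white nylon tip, 12 mm diameter, runs from 0 to 36 mm; above it a flat-sided black handle 28 mm (x) by 18 mm (y), from 36 to 84 mm: grip it firmly across the 18 mm (y). A hard push along its x can make the handle turn between the fingers; along its y it is held stiffly.
- stand: The pusher's stand: a fixed grey block 80 x 80 mm, 30 mm high, with one round upright hole in the middle, 15 mm diameter with a 2 mm chamfer, 22 mm deep. Origin at the centre of its underside; the pusher's lower end rests 8 mm above it, its handle starts 14 mm above the block's top.
- cutter: Side cutter pliers lying on the bench, 140 x 55 x 12 mm: leave alone.
- tape: Tape measure standing on the bench, 32 x 71 x 61 mm: leave alone.
- spool: Solder spool standing on the bench, 60 mm diameter, 47 mm high: leave alone.

How it is judged:
By the outcome, as a careful person would: the job done as asked, in the order asked, and still so for the second after the job is handed in, with the robot touching nothing.
It also fails if it takes over 72 s, if anything falls off the work surface, if the arm or the gripper's body presses on something with over 40 N, if the wrist force passes 120 N, or if a joint passes its speed limit or range.

## Working session

There is one attempt and no reset: what is moved stays moved. The work goes in short steps, each a Python script; the robot and the scene stay as the last script left them, time stands still between calls to the robot, and variables do not carry over. Pictures are saved under pics/ and viewed, about 8 in all and at most 12, crops included, and the job is handed in when it is done.

```bash
mkdir -p pics; ls
python3 - <<'E'
from plant import robot
import cv2
for n in ("top","side"):
    im=robot.grab_frame(n); cv2.imwrite(f"pics/{n}0.png",im)
    c=robot.get_calibration(n); print(n,c)
print(robot.observe())
E
```

```text
pics
top {'vertical_fov': 46.01777307704685, 'cx': 321.4173907139626, 'cy': 196.3146446339499, 'rvec': array([ 2.17422141, -2.16297553,  0.08437308]), 'tvec': array([-0.01639369,  0.51759447,  1.20001447])}
side {'vertical_fov': 45.490710103156076, 'cx': 320.2299796659393, 'cy': 200.8279923985881, 'rvec': array([ 2.12590101, -0.52425017,  0.28461088]), 'tvec': array([-0.4569189 ,  0.14446647,  0.95932   ])}
{'time': 0.1, 'q': array([5.84005937e+01, 5.99627353e+00, 5.53116967e+00, 8.96043296e+01,
       7.52828928e-04, 7.75268880e+01]), 'qvel': array([ 0.06650001, -0.02308689,  0.16189912, -0.0439898 ,  0.03210287,
        0.00766954]), 'joint_torque': array([ 6.88689863e-03, -5.58203244e+01,  5.04722786e+01,  1.29124842e-02,
       -2.27609735e-04,  2.73339111e-05]), 'tool_pos': array([0.19646311, 0.56669848, 0.30318571]), 'tcp_rot': array([-1.79932368e+02, -1.57313874e-02,  1.60873696e+02]), 'ft_force': array([-0.02992595,  0.29859496,  0.33694908]), 'torque': array([0.02042571, 0.02297452, 0.0284108 ]), 'gripper_width': 0.08540045190057348}
```

View pics/top0.png

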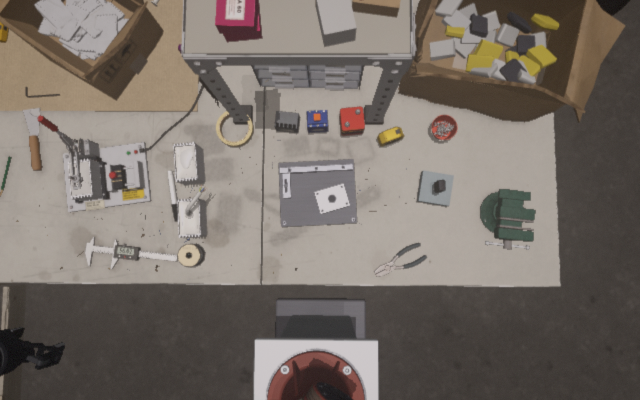

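View pics/side0.png

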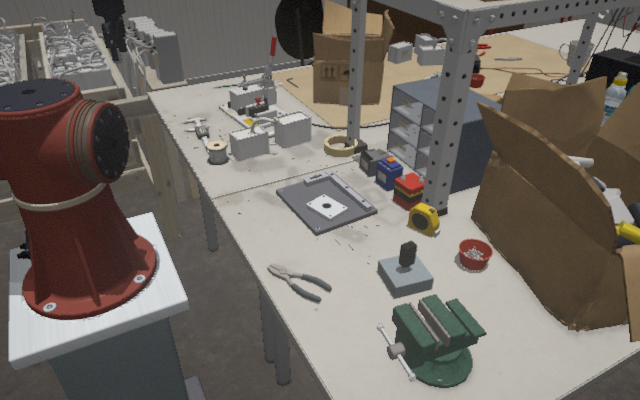

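The top view shows the nest at cols 279–357, rows 160–228, with the rail along its upper edge and the stop at its left (286,187). The plate is near (332,198), the stand and pusher at (435,188), and the cutter at (400,260). In the side view the pusher is at (407,255) and the plate at (326,206). Next I'll zoom in.

```bash
cat > h.py <<'E'
import numpy as np, cv2
from plant import robot
def cam(n):
    c=robot.get_calibration(n); R=cv2.Rodrigues(c["rvec"])[0]; f=200/np.tan(np.radians(c["vertical_fov"]/2))
    return R,np.array(c["tvec"]),np.array([[f,0,c["cx"]],[0,f,c["cy"]],[0,0,1]])
def ray(n,uv,z):
    R,t,K=cam(n); uv=np.atleast_2d(uv).astype(float)
    d=(np.linalg.inv(K)@np.c_[uv,np.ones(len(uv))].T).T@R; o=-R.T@t
    return o+d*((z-o[2])/d[:,2])[:,None]
def proj(n,P):
    R,t,K=cam(n); p=(np.atleast_2d(P)@R.T+t)@K.T; return p[:,:2]/p[:,2:]
E
python3 - <<'E'
from h import *
a=cv2.imread("pics/top0.png"); b=cv2.imread("pics/side0.png")
A=cv2.resize(a[150:240,265:465],None,fx=4,fy=4,interpolation=cv2.INTER_CUBIC)
B=cv2.resize(b[165:300,265:440],None,fx=4,fy=4,interpolation=cv2.INTER_CUBIC)
cv2.imwrite("pics/A.png",A);cv2.imwrite("pics/B.png",B)
# plate: bright blob inside nest
g=cv2.cvtColor(a,cv2.COLOR_BGR2GRAY)
m=np.zeros_like(g); m[178:222,302:352]=(g[178:222,302:352]>150)*255
cs,_=cv2.findContours(m,cv2.RETR_EXTERNAL,cv2.CHAIN_APPROX_NONE)
c=max(cs,key=cv2.contourArea); print(cv2.minAreaRect(c)); 
box=cv2.boxPoints(cv2.minAreaRect(c)); print(ray("top",box,.022)[:,:2])
# nest dark
hsv=cv2.cvtColor(a,cv2.COLOR_BGR2HSV)
print(g[195,262:372]); print(g[155:235,310])
print("stand",hsv[200,425],hsv[188,425],g[188,410:460],g[165:212,424])
E
```

```text
((331.6543884277344, 198.10079956054688), (23.199996948242188, 30.639997482299805), 73.73979187011719)
[[ 0.53094278  0.00648553]
 [ 0.55375763 -0.07003196]
 [ 0.49565075 -0.08696945]
 [ 0.47298742 -0.01078007]]
[ 90  98 146 150 152 152 150 147 146 143 142 143 143 145 150 152 148 126
 121 118 130 168 191 193 194 194 194 194 184 124 117 117 117 118 118 119
 119 117 118 116 118 117 117 116 116 118 117 117 116 118 116 120 135 188
 200 200 203 204 204 205 204 204 204 204 205 203 194 161 124 111 111 121
 155 195 203 204 204 204 204 204 204 205 204 204 196 131 119 118 120 119
 120 120 119 125 153 153 148 148 146 145 145 147 147 150 149 150 148 152
 157 158]
[163 164 166 165 164 156 124 116 117 119 130 162 187 192 193 183 136  92
 111 117 117 118 118 119 117 118 118 118 117 117 120 119 119 118 116 116
 118 119 119 118 116 115 115 116 116 113 116 116 116 117 118 117 117 117
 117 117 115 117 117 118 118 117 117 117 118 117 117 120 120 116 115 150
 158 160 161 164 166 166 167 167]
stand [100  10 153] [100  10 154] [170 169 168 168 167 167 166 152  99  80 112 146 151 150 151 151 152 152
 151 149 143 136  95  91  68  56  57  55  59  69  84  80  76  74  75  98
 145 149 150 149 150 153 163 166 168 168 168 167 168 167] [167 168 168 168 166 161 152 152 151 151 151 151 153 152 153 152 152 151
 151 151 151 153 152 151 151 151 150 151 151 152 150 151 151 151 151 148
 126  90 126 165 169 169 169 169 169 169 170]
```

View pics/A.png

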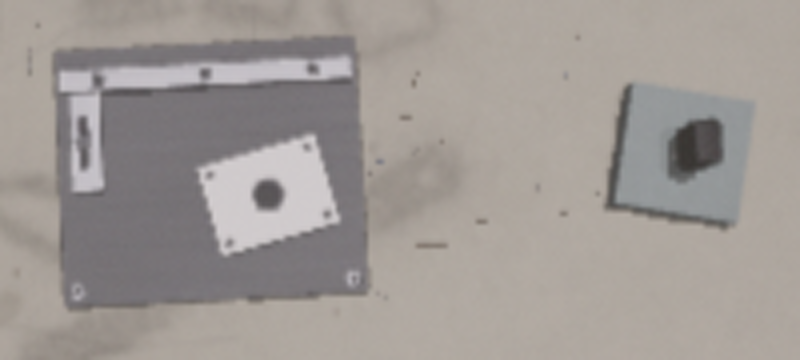

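View pics/B.png

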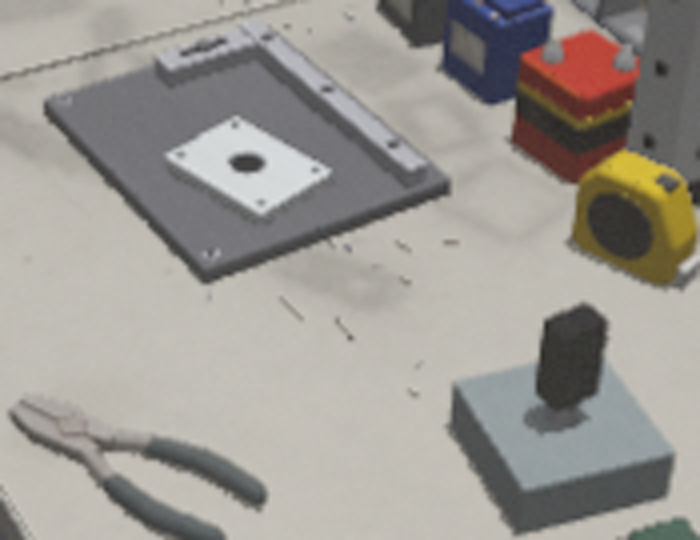

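A shows the nest with corners at about (55,52), (353,38), (368,294) and (68,308). The rail is along the top and the stop is at (87,143). The plate is skewed by about 16°. The handle's top face is at (707,135) and looks roughly 18 mm wide along world y. B confirms a chamfered handle top with its wide face along world x.

Next: rail, stop and handle fits.

Run:
```python
from h import *
a=cv2.imread("pics/top0.png"); b=cv2.imread("pics/side0.png")
g=cv2.cvtColor(a,cv2.COLOR_BGR2GRAY); gb=cv2.cvtColor(b,cv2.COLOR_BGR2GRAY)
def rect(lo,hi,sl,z,gg=g,n="top"):
    m=np.zeros_like(gg); m[sl]=((gg[sl]>=lo)&(gg[sl]<=hi))*255
    cs,_=cv2.findContours(m,cv2.RETR_EXTERNAL,cv2.CHAIN_APPROX_NONE); c=max(cs,key=cv2.contourArea)
    r=cv2.minAreaRect(c); P=ray(n,cv2.boxPoints(r),z); e=np.diff(np.r_[P,P[:1]],axis=0)[:2,:2]
    print("uv",np.round(r[0],1),"ctr",P.mean(0).round(4),"edges",np.linalg.norm(e,axis=1).round(4),np.degrees(np.arctan2(e[:,1],e[:,0])).round(1)); return c
rect(150,255,np.s_[178:222,302:352],.022)
rect(145,255,np.s_[162:173,277:355],.026)
rect(145,255,np.s_[174:200,279:295],.026)
rect(0,135,np.s_[158:229,277:359],.012)
rect(140,159,np.s_[168:208,418:455],.03)
rect(0,62,np.s_[170:205,425:450],.092)
H=cv2.resize(a[173:203,425:455],None,fx=13,fy=13,interpolation=cv2.INTER_CUBIC)
S=cv2.resize(b[237:277,390:420],None,fx=13,fy=13,interpolation=cv2.INTER_CUBIC)
H=cv2.copyMakeBorder(H,0,130,0,0,cv2.BORDER_CONSTANT)
o=np.hstack([H,S]); o=np.clip(o.astype(float)*1.8,0,255).astype(np.uint8); cv2.imwrite("pics/H.png",o)
```

```text
uv [331.6 198. ] ctr [ 0.5136 -0.0402  0.022 ] edges [0.0798 0.061 ] [ -73.4 -163.7]
uv [321.1 167.5] ctr [ 0.5928 -0.0124  0.026 ] edges [0.162  0.0148] [ -86.9 -177.2]
uv [286.1 185.5] ctr [0.5454 0.0783 0.026 ] edges [0.0192 0.0611] [ -86.7 -176.3]
uv [317.2 192.8] ctr [ 0.5284 -0.0024  0.012 ] edges [0.203  0.1725] [ -86.9 -177.2]
uv [435.4 188. ] ctr [ 0.5401 -0.3078  0.03  ] edges [0.0818 0.0833] [-10.1 -99.4]
uv [437.  186.5] ctr [ 0.5369 -0.2975  0.092 ] edges [0.0098 0.0222] [-89.8 179. ]
```

View pics/H.png

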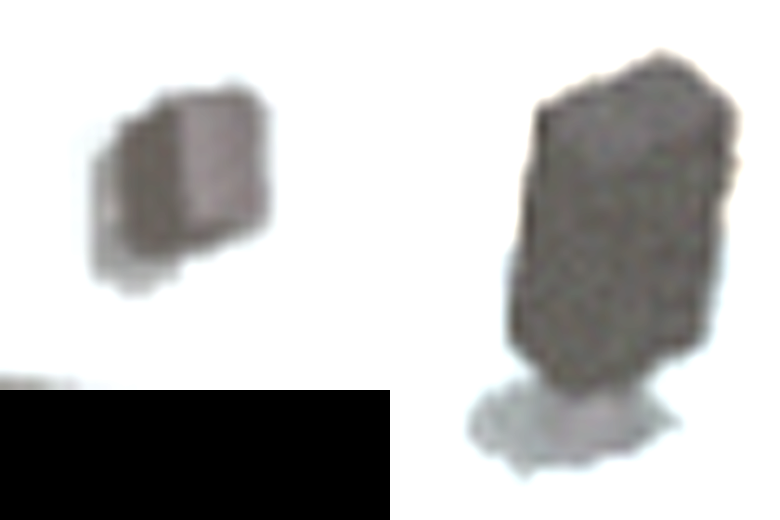

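Left crop (top camera): the handle's lit top face has corners at about (182,100), (258,92), (266,213) and (190,225). The dark face to its left is the +y side face. Right crop: the handle stands upright with its shadow below.

Run:
```python
from h import *
c=np.array([(182,100),(258,92),(266,213),(190,225)],float); uv=(c+.5)/13-.5+[425,173]
P=ray("top",uv,.092); print(P.round(4),P.mean(0).round(4)); 
for i,j in((3,0),(2,1)): d=P[j]-P[i]; print(np.degrees(np.arctan2(d[1],d[0])))
for i,j in((1,0),(2,3)): d=P[j]-P[i]; print(np.degrees(np.arctan2(d[1],d[0]))-90)
# predicted top centre & handle bottom from stand centre
print(proj("top",[[.541,-.309,.092],[.541,-.309,.044]]), proj("side",[[.541,-.309,.092],[.541,-.309,.044]]))
# side: handle top quad centre ~ (635,105) bottom (610,365) in crop
print((np.array([(635-390,105),(607-390,365)])+.5)/13-.5+[390,237])
print(robot.ik([.541,-.309,.25],[180,0,90]),robot.ik([.541,-.309,.25],[180,0,5]),robot.ik([.541,-.309,.25],[180,0,-175]), robot.ik([.48,0,.1],[180,0,93]),robot.ik([.48,0,.1],[180,0,3]))
```

```text
[[ 0.5523 -0.3015  0.092 ]
 [ 0.5539 -0.3158  0.092 ]
 [ 0.531  -0.3169  0.092 ]
 [ 0.5286 -0.3026  0.092 ]] [ 0.5415 -0.3092  0.092 ]
2.668356233780427
2.723000681915951
6.2958591962756
9.271436293866529
[[441.67921931 184.8384377 ]
 [437.13622442 187.00413945]] [[409.11035009 245.49061809]
 [406.29922646 264.62999526]]
[[408.38461538 244.61538462]
 [406.23076923 264.61538462]]
[-41.73963384   9.75317176   4.08141172  84.32823996   0.
  48.26036616] [-41.73963384   9.75317176   4.08141172  84.32823996   0.
 133.26036616] [-41.73963384   9.75317176   4.08141172  84.32823996   0.
 -46.73963384] [-15.66426685 -11.52001566 -32.780851    68.73916466   0.
  71.33573315] [-15.66426685 -11.52001566 -32.780851    68.73916466   0.
 161.33573315]
```

Run:
```python
from h import *
robot.move_pose([.46,.1,.3],[180,0,-176])
robot.move_pose([.5413,-.309,.22],[180,0,-176])
robot.set_gripper(.05)
robot.line_to([.5413,-.309,.12],vel=.12)
o=robot.observe(); print(o["time"],o["tool_pos"],o["ft_force"])
robot.set_gripper(.0)
o=robot.observe(); print(o["time"],o["tool_pos"],o["tcp_rot"],o["ft_force"],o["torque"],o["gripper_width"])
f=robot.grab_frame("side"); t=robot.grab_frame("top")
s=cv2.resize(f[170:300,330:480],None,fx=4,fy=4); t=cv2.resize(t[120:240,380:500],None,fx=4,fy=4)
s=s[:480]; cv2.imwrite("pics/G.png",cv2.resize(np.hstack([s,t]),None,fx=.74,fy=.74))
```

```text
5.025 [ 0.54170774 -0.30939301  0.12100036] [-0.18896382  0.37928708 -0.30475974]
5.4083 [ 0.54162597 -0.30916012  0.12076188] [-1.79963352e+02  4.90440416e-02 -1.75994874e+02] [-0.37094374  0.28769836  4.68119929] [ 0.25222989  0.06378754 -0.00238647] 0.017250610464983364
```

View pics/G.png

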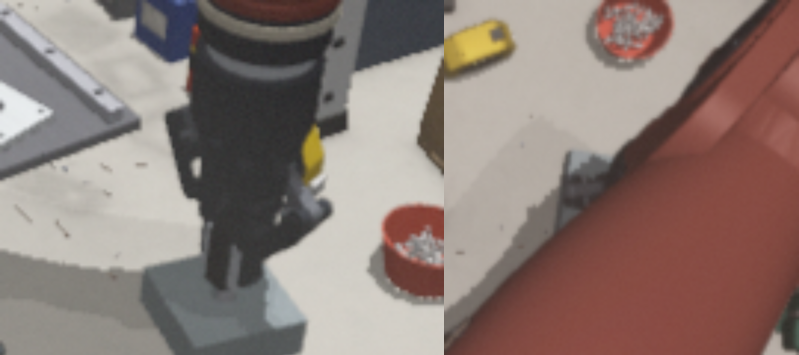

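The fingers hold the handle just above the stand block (crop left, about (230,265)), and the width reads 17.25 mm. Next: lift out, move to the plate and push towards the rail.

```bash
cat >> h.py <<'E'
YN=3.0; C=np.array([.5284,-.0024]); ZP=.1278
c_,s_=np.cos(np.radians(YN)),np.sin(np.radians(YN)); RN=np.array([[c_,-s_],[s_,c_]])
def W(x,y,z=ZP): return list(C+RN@[x,y])+[z]
def st(tag=""):
    o=robot.observe(); p=RN.T@(o["tool_pos"][:2]-C); f=RN.T@o["ft_force"][:2]
    print(tag,"t%.1f"%o["time"],"nest xy mm",(p*1e3).round(2),"z %.4f"%o["tool_pos"][2],"F",f.round(2),round(o["ft_force"][2],2),"w %.4f"%o["gripper_width"],flush=True); return p,f
E
python3 - <<'E'
from h import *
robot.line_to([.5416,-.3092,.24],vel=.12); st("lifted")
robot.move_pose(W(-.072,-.032,.22),[180,0,-87]); st("hover")
f=robot.grab_frame("side"); cv2.imwrite("pics/L.png",cv2.resize(f[60:280,220:440],None,fx=2.7,fy=2.7))
E
```

```text
lifted t6.7 nest xy mm [  -3.16 -306.79] z 0.2389 F [-0.4   0.21] -1.04 w 0.0173
hover t7.8 nest xy mm [-71.73 -32.5 ] z 0.2200 F [ 0.32 -0.38] -1.3 w 0.0169
```

View pics/L.png

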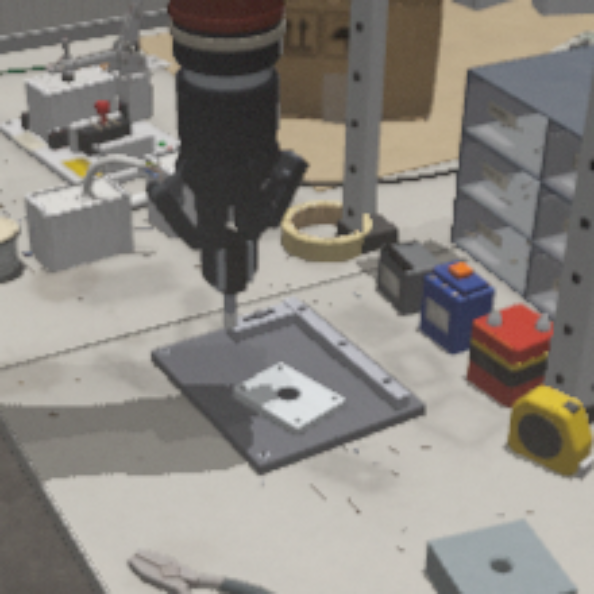

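The pusher hangs upright in the fingers, with its tip at crop (231,328). The stand hole is empty and the plate is still where it was. Next: lower and push.

Run:
```python
from h import *
print(proj("side",[W(-.072,-.032,.22-.1128)]))
robot.line_to(W(-.072,-.032,.15),vel=.12)
print("down",robot.line_to(W(-.072,-.032),vel=.04,guard=6)); robot.pause(.2); st("low")
print("g",robot.line_to(W(-.035,-.032),vel=.025,guard=3)); st("a")
print("g",robot.line_to(W(-.013,-.032),vel=.02,guard=3)); st("b")
f=robot.grab_frame("side"); cv2.imwrite("pics/P1.png",cv2.resize(f[120:260,250:400],None,fx=4,fy=4))
```

```text
[[305.00645387 180.78963172]]
down False
low t9.4 nest xy mm [-71.84 -32.09] z 0.1281 F [0.23 0.49] -0.82 w 0.0175
g False
a t11.1 nest xy mm [-35.   -32.03] z 0.1279 F [-0.79  0.24] -1.43 w 0.0175
g False
b t12.3 nest xy mm [-13.05 -31.98] z 0.1278 F [-0.02  0.65] -0.65 w 0.0175
```

View pics/P1.png

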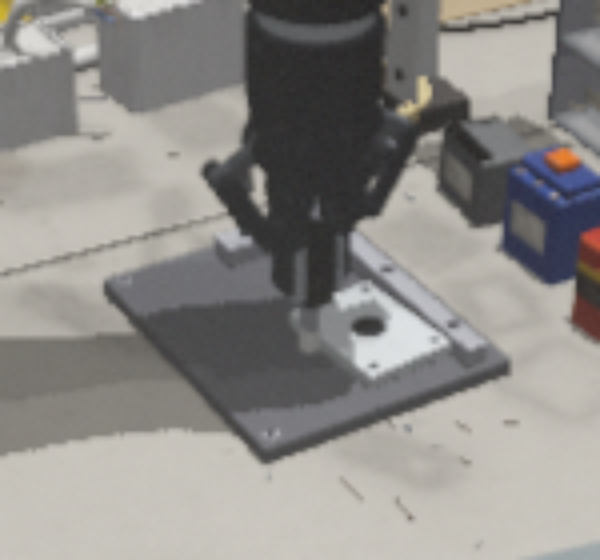

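The tip is against the plate's near edge (crop (310,335)), and the plate is almost at the rail and close to square. Next: creep in and press.

Run:
```python
from h import *
robot.pause(.2); st("base")
print("g",robot.line_to(W(0,-.032),vel=.008,guard=4)); robot.pause(.1); p,f=st("contact")
robot.pause(.8); p,f=st("held")
```

```text
base t12.6 nest xy mm [-13.02 -32.01] z 0.1278 F [-0.64 -0.28] -0.73 w 0.0176
g True
contact t13.5 nest xy mm [ -9.26 -31.66] z 0.1267 F [-0.52 -0.36] -0.46 w 0.0172
held t14.3 nest xy mm [ -9.42 -31.61] z 0.1267 F [ 0.52 -0.01] 0.3 w 0.0173
```

Run:
```python
from h import *
x=-.0092
for i in range(14):
    x+=.0004
    g=robot.line_to(W(x,-.032,.1275),vel=.01,guard=6); F=[]
    for _ in range(4): robot.pause(.03); F.append(RN.T@robot.observe()["ft_force"][:2])
    F=np.mean(F,0); st(f"x{x*1e3:.1f} {g} mean{F.round(1)}")
    if F[0]<-3.5: break
for _ in range(5): robot.pause(.15); st("hold")
t=robot.grab_frame("top"); f=robot.grab_frame("side")
cv2.imwrite("pics/P2.png",np.hstack([cv2.resize(t[150:240,270:370],None,fx=4,fy=4),cv2.resize(f[150:240,265:365],None,fx=4,fy=4)]))
```

```text
x-8.8 False mean[-0.2 -0.2] t14.7 nest xy mm [ -8.79 -32.  ] z 0.1275 F [ 0.14 -0.05] -0.62 w 0.0175
x-8.4 False mean[-1. -0.] t15.1 nest xy mm [ -8.48 -31.98] z 0.1275 F [-1.89 -0.05] -0.56 w 0.0175
x-8.0 False mean[-3.5 -0.7] t15.4 nest xy mm [ -8.28 -31.97] z 0.1274 F [-4.23 -0.33] 0.43 w 0.0173
hold t15.6 nest xy mm [ -8.23 -31.95] z 0.1274 F [-3.65  0.1 ] -0.03 w 0.0169
hold t15.7 nest xy mm [ -8.18 -31.98] z 0.1274 F [-5.41 -0.22] 0.32 w 0.0176
hold t15.9 nest xy mm [ -8.19 -31.96] z 0.1274 F [-4.51 -0.36] 1.52 w 0.0173
hold t16.0 nest xy mm [ -8.18 -31.96] z 0.1274 F [-4.43 -0.84] 0.49 w 0.0174
hold t16.2 nest xy mm [ -8.18 -31.97] z 0.1274 F [-5.06  0.2 ] -0.16 w 0.0172
```

View pics/P2.png

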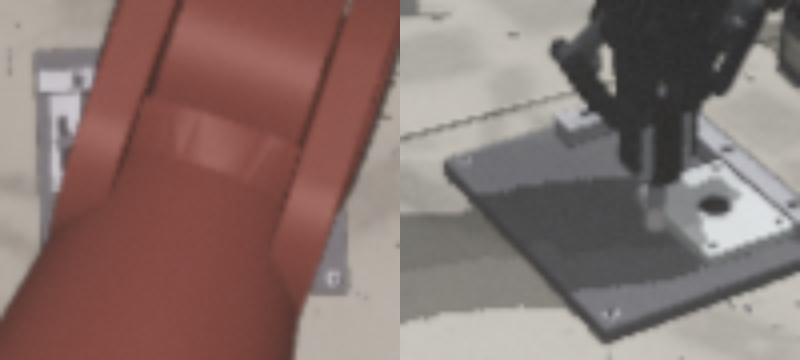

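The side crop shows the plate's far edge parallel to and against the rail, with the tip on its near edge at about (655,215). The press held about 4.5 N for 0.8 s. The top view is hidden by the arm. Now back off and go to the end edge.

Run:
```python
from h import *
robot.line_to(W(-.035,-.032,.1278),vel=.06)
robot.line_to(W(-.045,-.05,.19),vel=.12)
robot.move_pose(W(.028,-.09,.19),[180,0,-177])
t=robot.grab_frame("top"); f=robot.grab_frame("side")
cv2.imwrite("pics/P3.png",np.hstack([cv2.resize(t[150:240,270:370],None,fx=4,fy=4),cv2.resize(f[150:240,265:365],None,fx=4,fy=4)]))
print(robot.line_to(W(.028,-.09),vel=.06,guard=6)); robot.pause(.2); st("low")
print(robot.line_to(W(.0285,-.055),vel=.025,guard=3)); st("a")
```

```text
False
low t20.5 nest xy mm [ 28.2 -90.1] z 0.1282 F [-0.41  0.15] 0.05 w 0.0178
False
a t22.0 nest xy mm [ 28.54 -55.03] z 0.1278 F [-0.82 -0.27] -1.37 w 0.0172
```

View pics/P3.png

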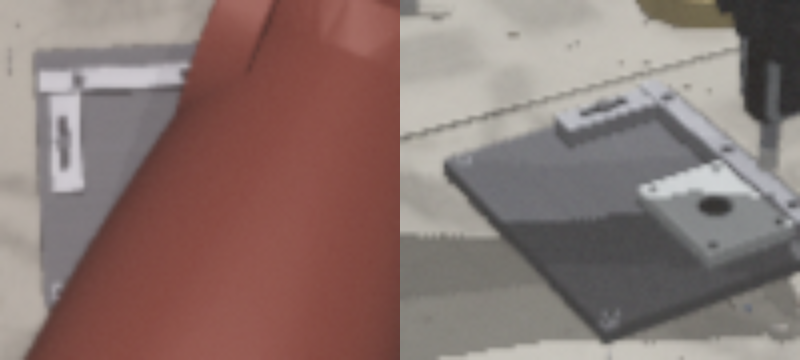

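The side crop shows the plate flush along the rail after release, with its near-stop corner at (640,190). Continue along the rail to the stop.

Run:
```python
from h import *
g=robot.line_to(W(.0292,-.022),vel=.022,guard=3); p,_=st(f"b {g}")
y=p[1]
B=np.mean([RN.T@robot.observe()["ft_force"][:2] for _ in range(1)],0)
for i in range(25):
    y+=.0005
    g=robot.line_to(W(.0293,y,.1277),vel=.015,guard=6); F=[]
    for _ in range(3): robot.pause(.03); F.append(RN.T@robot.observe()["ft_force"][:2])
    F=np.mean(F,0)
    if i%4==0 or F[1]<-1: st(f"y{y*1e3:.1f} {g} mean{F.round(1)}")
    if F[1]<-3.5: break
for _ in range(5): robot.pause(.15); st("hold")
f=robot.grab_frame("side"); t=robot.grab_frame("top")
cv2.imwrite("pics/P4.png",np.hstack([cv2.resize(t[150:240,270:370],None,fx=4,fy=4),cv2.resize(f[150:240,265:365],None,fx=4,fy=4)]))
```

```text
b False t23.7 nest xy mm [ 29.22 -22.01] z 0.1278 F [-0.47 -0.56] -0.51 w 0.0175
y-21.5 False mean[ 0.5 -1.1] t24.0 nest xy mm [ 29.36 -21.55] z 0.1277 F [ 1.05 -1.27] -0.79 w 0.0173
y-19.5 False mean[ 0.2 -0.7] t25.4 nest xy mm [ 29.29 -19.49] z 0.1277 F [ 0.47 -0.62] -1.17 w 0.0172
y-17.5 False mean[-0.2 -0.5] t26.8 nest xy mm [ 29.29 -17.47] z 0.1277 F [-0.32  0.13] -0.85 w 0.0175
y-15.5 False mean[ 0.  -0.9] t28.2 nest xy mm [ 29.32 -15.48] z 0.1277 F [ 0.09 -0.22] -1.92 w 0.0171
y-15.0 False mean[ 0.3 -1. ] t28.6 nest xy mm [ 29.29 -15.09] z 0.1277 F [-0.07 -1.37] -0.41 w 0.0174
y-14.5 False mean[-1.  -4.2] t28.9 nest xy mm [ 29.27 -14.79] z 0.1277 F [-0.87 -4.84] -0.52 w 0.0171
hold t29.1 nest xy mm [ 29.26 -14.73] z 0.1277 F [-1.14 -4.09] -0.2 w 0.0170
hold t29.2 nest xy mm [ 29.28 -14.76] z 0.1277 F [-0.58 -4.7 ] -1.2 w 0.0174
hold t29.4 nest xy mm [ 29.27 -14.76] z 0.1277 F [-1.34 -5.67] -1.26 w 0.0175
hold t29.5 nest xy mm [ 29.28 -14.74] z 0.1277 F [-0.97 -5.62] -0.79 w 0.0170
hold t29.7 nest xy mm [ 29.3  -14.74] z 0.1278 F [-1.44 -5.12] -0.99 w 0.0171
```

View pics/P4.png

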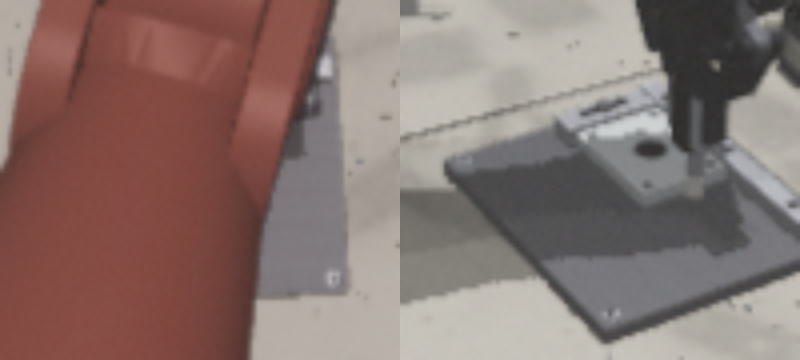

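The side crop shows the plate up against the stop and along the rail. The press held about 5 N for 0.8 s. Back off and inspect from a clear position.

Run:
```python
from h import *
robot.line_to(W(.029,-.035),vel=.06); robot.line_to(W(.029,-.05,.2),vel=.12)
robot.move_pose([.5416,-.3092,.24],[180,0,-176]); st("over stand")
t=robot.grab_frame("top"); f=robot.grab_frame("side"); cv2.imwrite("pics/top5.png",t)
cv2.imwrite("pics/P5.png",np.hstack([cv2.resize(t[150:220,270:340],None,fx=5.5,fy=5.5,interpolation=cv2.INTER_CUBIC),cv2.resize(f[165:235,280:350],None,fx=5.5,fy=5.5,interpolation=cv2.INTER_CUBIC)]))
```

```text
over stand t32.0 nest xy mm [  -2.64 -305.78] z 0.2394 F [0.3  0.77] -0.42 w 0.0175
```

View pics/P5.png

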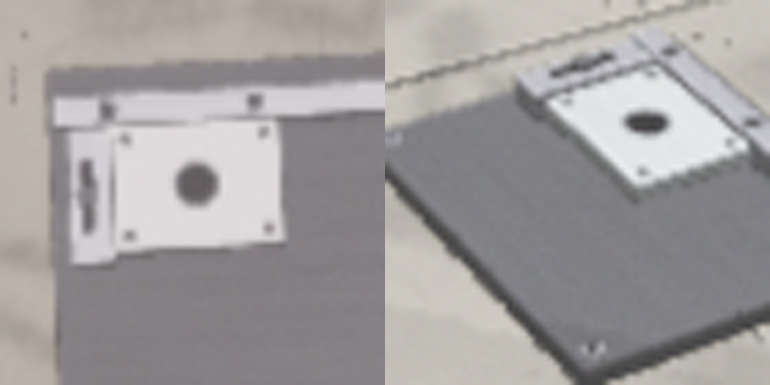

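The plate sits in the corner with thin, even shadow lines at the rail (row about 122) and the stop (col about 113). Next is a numeric squareness check by subpixel edge fits before putting the pusher away.

Run:
```python
from h import *
g=cv2.cvtColor(cv2.imread("pics/top5.png"),cv2.COLOR_BGR2GRAY).astype(float)
def edge(vert,rng,win,z,thr,rise):
    pts=[]
    for k in rng:
        p=g[win[0]:win[1],k] if vert else g[k,win[0]:win[1]]
        for i in range(len(p)-1):
            a,b=p[i],p[i+1]
            if (rise and a<thr<=b) or (not rise and a>=thr>b):
                v=win[0]+i+(a-thr)/(a-b); pts.append((k,v) if vert else (v,k)); break
    P=ray("top",pts,z)[:,:2]; vx,vy,x0,y0=cv2.fitLine(P.astype(np.float32),cv2.DIST_HUBER,0,1e-3,1e-3).ravel()
    l=RN.T@(np.array([x0,y0])-C); d=np.degrees(np.arctan2(vy,vx)); print(len(pts),"pt nest mm",(l*1e3).round(2),"ang %.2f"%(((d+45)%180)-45)); return
print("plate near edge");edge(1,range(295,319),(188,200),.022,160,False)
print("plate -y edge"); edge(0,range(176,191),(313,328),.022,160,False)
print("rail face");edge(1,range(323,350),(162,176),.026,155,False)
print("rail back");edge(1,range(285,350),(158,172),.026,155,True)
print("nest near edge");edge(1,range(285,352),(215,235),.012,135,True)
print("stop -x end?");edge(1,range(284,290),(192,203),.026,160,False)
print("stop back");edge(0,range(176,196),(279,288),.026,155,True)
```

```text
plate near edge
24 pt nest mm [-4.51 27.84] ang 92.46
plate -y edge
15 pt nest mm [ 28.99 -10.83] ang -0.13
rail face
27 pt nest mm [ 56.11 -38.64] ang 93.79
rail back
64 pt nest mm [70.81 20.46] ang 93.05
nest near edge
67 pt nest mm [-84.36  -5.55] ang 93.34
stop -x end?
6 pt nest mm [-9.99 79.86] ang 95.51
stop back
20 pt nest mm [24.18 89.97] ang 0.47
```

Run:
```python
from h import *
T=np.mean([cv2.cvtColor(robot.grab_frame("top"),cv2.COLOR_BGR2GRAY).astype(float) for _ in range(6)],0)
def edge(nm,vert,rng,win,z):
    pts=[]
    for k in rng:
        p=T[win[0]:win[1],k] if vert else T[k,win[0]:win[1]]
        d=np.abs(np.diff(p)); i=d.argmax(); lo,hi=max(i-2,0),i+3; w=d[lo:hi]; v=win[0]+.5+(w*np.arange(lo,lo+len(w))).sum()/w.sum()
        pts.append((k,v) if vert else (v,k))
    P=(ray("top",pts,z)[:,:2]-C)@RN*1e3
    a,b=(1,0) if vert else (0,1)
    for _ in range(3):
        c=np.polyfit(P[:,a],P[:,b],1); r=P[:,b]-np.polyval(c,P[:,a]); P=P[np.abs(r)<2*r.std()+1e-6]
    print(nm,"at mid %.2f"%np.polyval(c,P[:,a].mean()),"slope deg %.2f"%np.degrees(np.arctan(c[0])*(-1 if vert else 1)),"rms %.2f"%r.std(),"n",len(P))
edge("plate near(x)",1,range(295,319),(189,200),.022)
edge("plate -y edge",0,range(177,189),(319,326),.022)
edge("rail back",1,range(285,352),(160,170),.026)
edge("rail face",1,range(324,350),(167,176),.026)
edge("nest near",1,range(285,350),(220,235),.012)
edge("nest -y side",0,range(170,220),(350,362),.012)
edge("nest +y side",0,range(175,222),(272,283),.012)
edge("plate rail gap",1,range(296,316),(169,174),.022)
```

```text
plate near(x) at mid -4.00 slope deg 0.41 rms 0.51 n 23
plate -y edge at mid -10.23 slope deg -3.10 rms 0.06 n 11
rail back at mid 69.61 slope deg 0.21 rms 0.85 n 54
rail face at mid 56.21 slope deg 0.24 rms 0.52 n 24
nest near at mid -85.43 slope deg 0.13 rms 0.47 n 59
nest -y side at mid -100.25 slope deg 0.14 rms 0.65 n 47
nest +y side at mid 100.68 slope deg -0.22 rms 0.64 n 47
plate rail gap at mid 55.70 slope deg 0.98 rms 0.68 n 20
```

The plate's long edge is parallel to the rail within 0.2°, and its position matches the rail face (−4.0 against −3.8 mm), so it is snug. The short-edge angle is a locked-to-pixel fit and can't be relied on. Now return the pusher.

Run:
```python
from h import *
robot.line_to([.5416,-.3092,.155],vel=.12); robot.pause(.2); st("above hole")
g=robot.line_to([.5416,-.3092,.1215],vel=.03,guard=6); st(f"in {g}")
f=robot.grab_frame("side"); cv2.imwrite("pics/R.png",cv2.resize(f[200:300,350:450],None,fx=5,fy=5))
```

```text
above hole t33.5 nest xy mm [  -2.5  -307.44] z 0.1560 F [ 1.04 -0.77] -0.95 w 0.0173
in False t34.8 nest xy mm [  -2.84 -307.04] z 0.1216 F [0.17 0.46] -0.83 w 0.0174
```

It reached full depth with no side force, so it is in the hole. Release, retreat, and check by pixel comparison with the starting pictures.

Run:
```python
from h import *
robot.set_gripper(.05); robot.pause(.2); st("open")
robot.line_to([.5416,-.3092,.24],vel=.1); st("up")
robot.move_pose([.46,.1,.3],[180,0,-176]); robot.move_pose([.197,.567,.304],[180,0,160.9]); robot.pause(.5); st("away")
for n in("top","side"):
    im=robot.grab_frame(n); cv2.imwrite(f"pics/{n}E.png",im); a=cv2.imread(f"pics/{n}0.png")
    d=(cv2.absdiff(im,a).max(2)>45).astype(np.uint8); 
    k,_,s,c=cv2.connectedComponentsWithStats(d)
    print(n,[(s[i][:5].tolist()) for i in range(1,k) if s[i][4]>5])
g=cv2.cvtColor(cv2.imread("pics/topE.png"),cv2.COLOR_BGR2GRAY)
m=np.zeros_like(g); sl=np.s_[170:205,425:450]; m[sl]=(g[sl]<62)*255
print("handle",cv2.minAreaRect(cv2.findNonZero(m)),"before uv 437,186.5")
```

```text
open t35.4 nest xy mm [  -2.85 -307.07] z 0.1215 F [-0.28  0.33] -0.72 w 0.0498
up t36.8 nest xy mm [  -3.13 -306.85] z 0.2391 F [ 0.34 -0.52] 0.21 w 0.0503
away t40.8 nest xy mm [-301.07  585.91] z 0.3040 F [0.21 0.23] -0.1 w 0.0497
top [[290, 171, 60, 43, 1224], [1, 328, 7, 2, 7], [24, 337, 5, 3, 7], [47, 360, 9, 6, 15]]
side [[102, 24, 2, 6, 10], [124, 42, 3, 5, 11], [122, 52, 5, 5, 21], [112, 57, 3, 6, 6], [307, 177, 41, 42, 894]]
handle ((436.7399597167969, 186.67999267578125), (9.192388534545898, 3.8183767795562744), 81.8698959350586) before uv 437,186.5
```

Run:
```python
from h import *
a=cv2.imread("pics/top5.png")[165:205,275:335]; b=cv2.imread("pics/topE.png")[165:205,275:335]
print("max diff plate area",cv2.absdiff(a,b).max())
robot.job_done(); print(robot.observe()["time"])
```

```text
max diff plate area 17
the job is handed in; nothing more can be done
the job is handed in; nothing more can be done
```

The plate is flat and snug in the corner of the rail and the stop, the pusher is back in its stand, and the job was handed in at about 41 s. The plate was touched only at its edges, by the pusher's tip.

- **Rail:** I pushed the plate square against the rail and pressed at about 4.5 N for 0.8 s. A first press stopped early on a brief force change and lost contact, so I crept in again.
- **Stop:** I slid the plate along the rail to the stop and pressed at about 5 N for 0.8 s.
- **Forces:** the highest push I read was about 5.7 N, against the 14 N limit.

**Last checks**
- **Plate:** its long edge is parallel to the rail within about 0.2°. Its position matches the rail face to about 0.2 mm, which is below what the camera calibration can guarantee. It had not moved between release and hand-in.
- **Pusher:** it went to full depth with no side force and shows within 0.3 px of its starting place.
- **Other objects:** the before-and-after pictures in both cameras differ only at the plate and where the arm and gripper are in view.

**Weak or disagreeing checks**
- Two edge fits came out 3.1° and 1.0° off: the plate's short edge and its edge at the rail. I put them down to pixel resolution, since the longer edges and the contact forces agree.
- The 12-picture limit ran out before I could view the pusher's return, so I confirmed that by numbers only.

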